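Close up the coffee-pod chest

ROBOT

A 6-joint arm with a two-finger parallel gripper is mounted at the origin on a cart in front of the work surface, level with it; the furniture and walls round the work are solid. World frame = base frame: x ahead of the robot, y to its left, z up, the work surface at z = 0. Lengths are in m, angles in rad, forces in N, time in s.
With the tool pointing down it reaches from about 0.325 to 0.775 m from the base axis. Payload 5.5 kg.
Tool frame: the origin (TCP) lies on the centre line of the jaws, within the pads' length; the fingertips stand 14 mm ahead of it and the grasp point (between the pads) lies 5 mm behind it (tcp_to_tips is the distance from the TCP to the fingertips, in m); z points along the fingers, y is the line along which they close (so a half turn about z gives the same grasp; the last joint's range is limited). The gripper opens to 88 mm and grips with 3 to 60 N. Pads are 20 mm wide; open, the fingers measure 115 mm over their backs; the gripper's body (75 mm by 178 mm) begins 61 mm behind the grasp point.
Start: joints at [1.162, 0.091, 1.231, -0, 1.82, -0.057], TCP at [0.207, 0.563, 0.237] pointing down, gripper open.
Joint ranges: [-2.87, 2.87], [-0.86, 2.18], [0.17, 2.46], [-1.51, 4.65], [0.06, 2.69], [-2.65, 2.65]. Speed limits (rad/s): [2.57, 2.57, 3.01, 3.14, 3.14, 3.14].

INTERFACE

Orientations are given as a 3x3 rotation matrix whose columns are the frame's x, y, z axes.
In Python, from bench import * gives the robot as it stands. The module is installed in compiled form; this text tells all that it offers.
- The arm moves only by the shell command python3 -m jog 'ROWS' [OPENING]. ROWS is JSON, one flat list of numbers, 6 for each row, row after row: the shift along the tool's x, y, z in mm, then the turn, a rotation vector about the tool's x, y, z in rad. In form: [tx, ty, tz, rx, ry, rz, tx, ty, tz, rx, ry, rz, ...]. A call has exactly 10 rows; each row is the pose to reach, as a shift and turn from the pose commanded when the call began, along the tool's axes at that moment; what a row does not reach only later rows make up. A row lasts 1/10 s, in which the tool goes at most 50 mm and 8.59 degrees, less where a joint would pass 70% of its speed; a pose out of reach is approached as far as the arm can. A call with a gripper value outside its range is refused whole. OPENING is the opening in per cent of the stroke, from 0 (shut) to 100 (fully open), set as the call begins (- or left out, the last holds). The fingers move at their own pace and stop on an object; the grip force is fixed at half the most. Time passes only in rows, so rows that repeat a pose let the fingers close, or fill a call up. It gives the time, the measured TCP pose, the force, the opening and the grip force at its end, in the units of the state.
- sense(): the state, without advancing time (a new reading comes with each control period).
- get_image(name): name is "scene" or "top" or "wrist"; returns (picture, depth): 480x640x3 uint8, red, green, blue; 480x640 float32, m along the optical axis (not along the pixel's ray), 0 where there is no reading.
- camera_model(name): a dict with "camera_matrix" (3x3 intrinsics, pixels), "R" (3x3) and "t" (3): a world point X has camera coordinates R X + t; the wrist camera has in their place "T_tool_cam" (4x4, takes a point from camera to tool coordinates, whose origin is the TCP and whose axes are the flange's). Camera axes: x right, y down, z forward; pixel columns grow to the right and rows downward; lengths in m; the calibration is good to about 2 mm. A picture is of the moment at which its call begins: read the wrist's pose just before it. camera_model takes no time and is no camera call.
- job_done(): hands the job in; it is judged then, once.
The state is a dict: "clock": time; "joint_positions": joint angles; "dq": joint speeds; "effort": joint torques, N m; "eef_pos": TCP position; "tool_rot": TCP orientation; "contact_force": force on the tool from outside, world axes, zero at the start; "moment": the same for the moment, N m; "width": finger opening in m; "finger_force": force on a finger pad.
Only numpy, scipy, OpenCV 4.12 (cv2) and the standard library are available. Lean on these libraries where they do the work, as an engineer would, in place of code of your own. Each camera call takes 0.05 s, during which the arm holds its last target. There are 200 camera calls.

TASK

The small wooden coffee-pod chest on the worktop stands open, with its inner flap upright. With the fingertips, first push the flap over until it lies flat over the pods, and only then swing the lid over from its outer side until it is fully shut. Pick nothing up, do not lift or shift the chest, leave the pods in it, and leave the things standing around where they are.

Things in the scene. Friction and masses are not known exactly. Their poses are not given: they have to be found in the camera images.
- chest: Wooden box, loose, about 1.5 kg, on four rubber feet: 160 (x) by 200 (y) by 75 mm high to the rim, walls 8 mm, open on top. Origin: centre of its underside; z up, x from its front (robot's side, with a small brass label frame) to its back, y to its left; flap hinged at the left wall, lid at the right wall. Inside, low dividers 46 mm high make four cells with one pod each.
- flap (a joint): Inner flap, pale board 130 (chest x) by 170 by 6 mm, hinged along chest x at chest (0, 0.087, 0.061), inside the left wall. Rad: 0 flat over the pods (top face at chest z 0.064), 1.57 upright, 1.8 leaning out left. Free edge at chest y 0.087 - 0.174 cos a, z 0.061 + 0.174 sin a. Push it from its left face toward chest -y, then down. Stiff hinge, stays where left; 1 N at the edge moves it.
- flap_edge (a point): Middle of the flap's free edge, in the middle of its thickness, 174 mm from its hinge. Flat, the flap lies 11 mm below the rim of the chest.
- lid (a joint): Lid, board 206 (hinge to free edge) by 166 by 10 mm, hinged along chest x at chest (0, -0.100, 0.077), on the right wall. Rad: 0 shut (outer face on top, chest z 0.086), 1.57 upright, 1.85 leaning out right. Outer face 9 mm off the hinge line. Push it from its right (outer) face toward chest +y, then down. Stiff hinge, stays where left; 1.5 N at the edge moves it, 3 N half-way.
- lid_edge (a point): Middle of the lid's free edge, in the middle of its thickness, 206 mm from its hinge. A small lip 70 mm wide stands out 6 mm beyond the edge here.
- pod_1: A coffee pod in one cell of the chest: round cup 50 mm across its rim, 43 mm high, loose. Origin: centre of its underside.
- pod_2: A coffee pod in one cell of the chest: round cup 50 mm across its rim, 43 mm high, loose. Origin: centre of its underside.
- pod_3: A coffee pod in one cell of the chest: round cup 50 mm across its rim, 43 mm high, loose. Origin: centre of its underside.
- pod_4: A coffee pod in one cell of the chest: round cup 50 mm across its rim, 43 mm high, loose. Origin: centre of its underside.
- salt_shaker: Salt shaker with a domed metal top, 44 mm across, 90 mm high, loose, beside the chest. Origin: centre of its underside.
- small_tin: Small food tin, 57 mm across, 72 mm high, loose, beside the chest. Origin: centre of its underside.
- pepper_mill: Dark turned wooden pepper mill, 58 mm across, 170 mm high, loose, behind the chest to the right. Origin: centre of its underside.
- mug: White mug, 92 mm across, 95 mm high, loose, at the back. Origin: centre of its underside.
- jam: Jam jar with a lid, 61 mm across, 95 mm high, loose, to the right. Origin: centre of its underside.
- flask: Tall flask, 73 mm across, 226 mm high, loose, at the back on the left. Origin: centre of its underside.
Mind the look-alikes: they are no part of the job. Leave any orange or yellow look-alike of the pod_1 alone.

How it is judged:
By the outcome, as a careful person would: the job done as asked, in the order asked, and still so for the second after the job is handed in, with the robot touching nothing.
It also fails if it takes over 58 s, if anything falls off the work surface, if the arm or the gripper's body presses on something with over 40 N, if the wrist force passes 120 N, or if a joint passes its speed limit or range.

## Working session

There is one attempt and no reset: what is moved stays moved. The work goes in short steps, Python scripts to look and compute and a shell command to move; the robot and the scene stay as the last step left them, time stands still between calls to the robot, and variables do not carry over. Pictures are saved under pics/ and viewed, at most 10 in all, crops included, and the job is handed in when it is done.

```bash
mkdir -p pics; python3 - <<'E'
from bench import *
import cv2,numpy as np
s=sense();print({k:np.round(v,3).tolist() for k,v in s.items()})
for n in("scene","top"):
    p,d=get_image(n);cv2.imwrite(f"pics/{n}0.png",p[:,:,::-1]);np.save(f"pics/{n}0.npy",d)
    m=camera_model(n);print(n,{k:np.round(v,4).tolist() for k,v in m.items()})
print(np.round(camera_model("wrist")["T_tool_cam"],3).tolist())
E
```

```text
{'clock': 0.0, 'joint_positions': [1.162, 0.092, 1.232, 0.0, 1.82, -0.057], 'dq': [-0.001, -0.002, 0.0, 0.001, 0.002, -0.0], 'effort': [0.001, -44.645, -40.645, 0.07, 0.029, -0.0], 'eef_pos': [0.207, 0.563, 0.236], 'tool_rot': [[-0.939, 0.345, -0.001], [0.345, 0.939, -0.002], [0.0, -0.002, -1.0]], 'contact_force': [-0.178, -0.471, 0.276], 'moment': [-0.001, 0.036, -0.026], 'finger_force': 0.0, 'width': 0.088}
scene {'camera_matrix': [[595.7108, 0.0, 312.1304], [0.0, 595.7108, 241.0702], [0.0, 0.0, 1.0]], 'R': [[0.3112, -0.9503, 0.0002], [-0.7923, -0.2596, -0.5522], [0.5248, 0.1717, -0.8337]], 't': [-0.2955, 0.431, 1.2415]}
top {'camera_matrix': [[499.1339, 0.0, 318.7068], [0.0, 499.1339, 235.7566], [0.0, 0.0, 1.0]], 'R': [[-0.0144, -0.9999, -0.0038], [-0.9901, 0.0148, -0.1399], [0.14, 0.0018, -0.9902]], 't': [-0.1159, 0.5445, 1.3454]}
[[-0.0, -0.953, -0.303, 0.083], [1.0, 0.0, -0.001, 0.001], [0.001, -0.303, 0.953, -0.149], [0.0, 0.0, 0.0, 1.0]]
```

View pics/scene0.png

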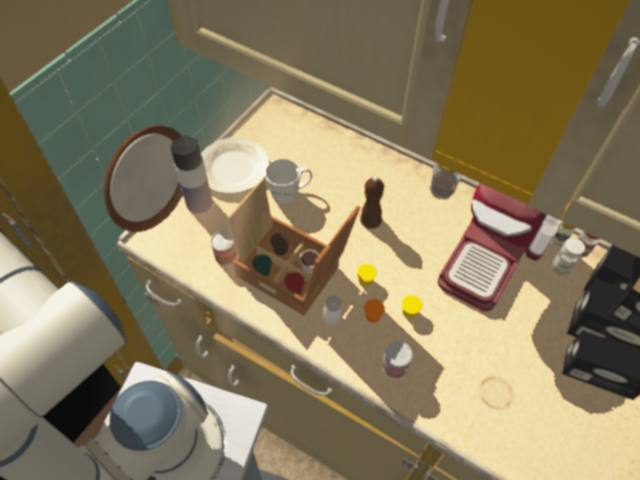

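View pics/top0.png

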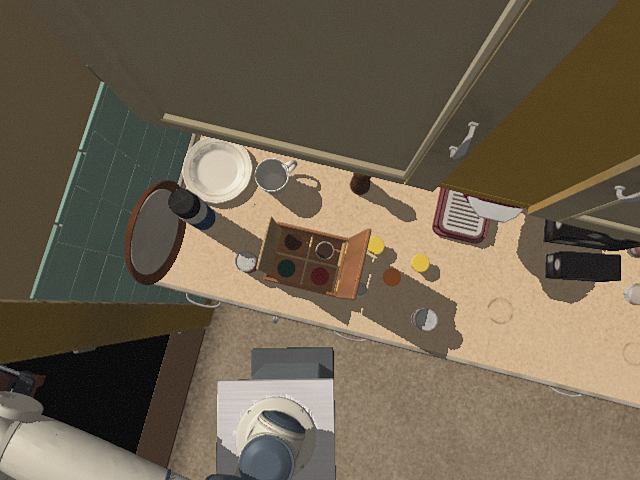

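The scene picture shows the chest near (290,262), flap up on its left (250,225) and lid up on its right (335,255). The tin stands at (222,245), the salt shaker at (332,310), with yellow and orange look-alikes to the right of it. The top view shows the chest at (310,260). Next: enlarge it and take a height map from depth.

```bash
cat > h.py <<'E'
import numpy as np,cv2
from bench import *
def cloud(n,d,m=None):
    m=m or camera_model(n);K=np.array(m["camera_matrix"]);v,u=np.mgrid[:480,:640]
    P=np.stack([(u-K[0,2])/K[0,0]*d,(v-K[1,2])/K[1,1]*d,d],-1)
    return (P-np.array(m["t"]))@np.array(m["R"])
def proj(n,X):
    m=camera_model(n);c=np.atleast_2d(X)@np.array(m["R"]).T+np.array(m["t"]);q=c@np.array(m["camera_matrix"]).T
    return q[:,:2]/q[:,2:]
E
python3 - <<'E'
from h import *
ims=[]
for n,(a,b,w,h) in dict(scene=(200,160,200,180),top=(220,160,200,180)).items():
    p=cv2.imread(f"pics/{n}0.png");ims.append(cv2.resize(p[b:b+h,a:a+w],(400,360),interpolation=cv2.INTER_CUBIC))
cv2.imwrite("pics/crop1.png",np.hstack(ims))
P={n:cloud(n,np.load(f"pics/{n}0.npy")) for n in("scene","top")}
for n,pts in dict(scene=[(222,240),(332,303),(372,185),(397,350),(285,167),(187,150),(270,215),(350,230)],top=[(246,260),(247,262),(362,290),(360,180),(365,250),(345,265),(270,250),(265,240),(310,262)]).items():
    for u,v in pts: print(n,u,v,P[n][v,u].round(3))
# rim points
for n in P:
    Q=P[n];m=(Q[...,2]>.068)&(Q[...,2]<.08)&(Q[...,0]>.3)&(Q[...,0]<.7)&(Q[...,1]>-.1)&(Q[...,1]<.3)
    q=Q[m];r=cv2.minAreaRect(q[:,:2].astype(np.float32));print(n,len(q),r,np.round(cv2.boxPoints(r),3).tolist())
E
```

```text
scene 222 240 [0.474 0.074 0.071]
scene 332 303 [ 0.383 -0.232  0.09 ]
scene 372 185 [ 0.681 -0.239  0.158]
scene 397 350 [ 0.317 -0.396  0.094]
scene 285 167 [0.744 0.008 0.065]
scene 187 150 [0.594 0.193 0.225]
scene 270 215 [ 0.556 -0.022  0.108]
scene 350 230 [ 0.503 -0.232  0.212]
top 246 260 [0.475 0.072 0.075]
top 247 262 [0.47  0.07  0.069]
top 362 290 [ 0.39  -0.236  0.089]
top 360 180 [ 0.672 -0.233  0.144]
top 365 250 [ 0.473 -0.228  0.288]
top 345 265 [ 0.454 -0.191  0.119]
top 270 250 [0.493 0.    0.146]
top 265 240 [0.506 0.003 0.239]
top 310 262 [ 0.472 -0.098  0.015]
scene 1054 ((0.5570553541183472, 0.0897149071097374), (0.4046095311641693, 0.3022698163986206), 85.13957977294922) [[0.3889999985694885, -0.0989999994635582], [0.6909999847412109, -0.125], [0.7250000238418579, 0.27799999713897705], [0.42399999499320984, 0.30399999022483826]]
top 719 ((0.5568670034408569, 0.08940957486629486), (0.40548110008239746, 0.2873227000236511), 84.4885025024414) [[0.39399999380111694, -0.0989999994635582], [0.6800000071525574, -0.12600000202655792], [0.718999981880188, 0.2770000100135803], [0.43299999833106995, 0.3050000071525574]]
```

View pics/crop1.png

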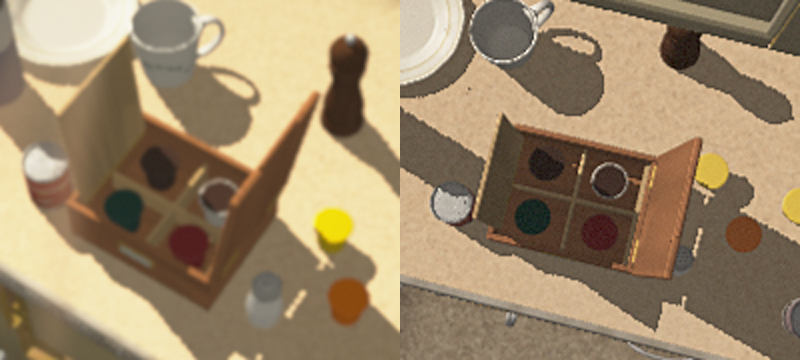

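The crops confirm the chest holds four pods (brown, grey-rimmed, green and red). The yellow and orange cups are outside it on the right and stay untouched. The shaker (332,303 scene) stands just right of the front corner and the tin (222,240) just left. Next: fit the flap and lid planes and the rim.

```bash
python3 - <<'E'
from h import *
P=np.vstack([cloud(n,np.load(f"pics/{n}0.npy")).reshape(-1,3) for n in("scene","top")])
x,y,z=P.T
def fit(sel,name):
    q=P[sel]
    rng=np.random.default_rng(0);best=None
    for _ in range(400):
        a,b,c=q[rng.choice(len(q),3,False)];n=np.cross(b-a,c-a);l=np.linalg.norm(n)
        if l<1e-5:continue
        n/=l;i=abs((q-a)@n)<.003
        if best is None or i.sum()>best.sum():best=i
    q=q[best];c=q.mean(0);n=np.linalg.svd(q-c,full_matrices=False)[2][2]; n*=np.sign(n[1])
    u=np.cross([0,0,1],n);u/=np.linalg.norm(u);u*=np.sign(u[0]);w=np.cross(n,u);w*=np.sign(w[2])
    s=(q-c)@u;t=(q-c)@w
    print(name,len(q),'c',c.round(3),'n',n.round(3),'hor',u.round(3),'yaw',np.degrees(np.arctan2(u[1],u[0])).round(1),'s',np.percentile(s,[1,99]).round(3),'t',np.percentile(t,[1,99]).round(3),'zmax',q[:,2].max().round(3))
    print('  top pts',(c+np.percentile(t,99.5)*w).round(3), 'elev',np.degrees(np.arctan2(n[2],np.hypot(n[0],n[1]))).round(1))
    for e in (1,99): print('  end',(c+np.percentile(s,e)*u).round(3))
near=(x>.34)&(x<.62)&(z>.10)&(z<.3)
fit(near&(y>-.05)&(y<.04),'flap')
fit(near&(y<-.16)&(y>-.27),'lid')
r=(x>.36)&(x<.58)&(y>-.23)&(y<.03)&(z>.069)&(z<.081)&~((y>.04)|((x>.46)&(x<.49)&(y>.04)))
q=P[r];b=cv2.minAreaRect(q[:,:2].astype(np.float32));print(b,cv2.boxPoints(b).round(3).tolist())
# surroundings: objects above table
for nm,(cx,cy) in dict(tin=(.475,.07),salt=(.385,-.232),mill=(.68,-.238),jam=(.317,-.396),mug=(.74,.0),flask=(.594,.193)).items():
    s=(np.hypot(x-cx,y-cy)<.07)&(z>.02)&(z<.3)
    q=P[s];h=np.percentile(q[:,2],98);t=q[q[:,2]>h-.02];print(nm,h.round(3),t.min(0).round(3),t.max(0).round(3))
E
```

```text
flap 2140 c [ 0.497 -0.     0.175] n [ 0.246  0.966 -0.08 ] hor [ 0.969 -0.247 -0.   ] yaw -14.3 s [-0.063  0.066] t [-0.073  0.063] zmax 0.24
  top pts [0.498 0.005 0.238] elev -4.6
  end [0.436 0.015 0.175]
  end [ 0.561 -0.017  0.175]
lid 1231 c [ 0.446 -0.205  0.214] n [0.242 0.956 0.168] hor [ 0.969 -0.246 -0.   ] yaw -14.2 s [-0.08   0.082] t [-0.112  0.076] zmax 0.292
  top pts [ 0.442 -0.218  0.29 ] elev 9.6
  end [ 0.368 -0.186  0.214]
  end [ 0.525 -0.225  0.214]
((0.46826809644699097, -0.11840289831161499), (0.2615016996860504, 0.16525967419147491), 75.67617797851562) [[0.35600000619888306, -0.22499999403953552], [0.515999972820282, -0.26600000262260437], [0.5809999704360962, -0.012000000104308128], [0.42100000381469727, 0.028999999165534973]]
tin 0.236 [0.434 0.002 0.216] [0.507 0.024 0.24 ]
salt 0.286 [ 0.359 -0.23   0.267] [ 0.455 -0.195  0.292]
mill 0.161 [ 0.67  -0.266  0.141] [ 0.711 -0.218  0.172]
jam 0.1 [ 0.279 -0.431  0.08 ] [ 0.341 -0.371  0.104]
mug 0.097 [ 0.682 -0.062  0.077] [0.751 0.046 0.103]
flask 0.23 [0.568 0.169 0.21 ] [0.639 0.24  0.235]
```

```bash
python3 - <<'E'
from h import *
P=np.vstack([cloud(n,np.load(f"pics/{n}0.npy"))[::1].reshape(-1,3) for n in("scene","top")])
print("rows x .0...8, cols y .65..0: max z (cm)")
ys=np.arange(.65,-.01,-.05);print('      ',ys.round(2))
for X in np.arange(0,.8,.05):
    r=[]
    for Y in ys:
        m=(abs(P[:,0]-X-.025)<.025)&(abs(P[:,1]-Y-.025)<.025)
        r.append(int(100*np.percentile(P[m,2],99)) if m.sum()>3 else -999)
    print(round(X,2),r)
E
```

```text
rows x .0...8, cols y .65..0: max z (cm)
       [ 0.65  0.6   0.55  0.5   0.45  0.4   0.35  0.3   0.25  0.2   0.15  0.1
  0.05 -0.  ]
0.0 [-999, -87, -87, -87, -87, -88, -88, -88, -89, -89, 57, 58, 58, 58]
0.05 [-999, -88, -87, -87, -87, 55, 57, 57, 58, 57, 57, 57, 57, 58]
0.1 [-999, -999, -87, -87, -87, -87, 57, 57, 57, 57, 55, 0, 0, 16]
0.15 [-999, -999, -87, 36, 34, -87, 57, 56, 53, -89, 0, 0, 0, 0]
0.2 [-999, 24, 32, 37, 34, 55, 56, -88, -88, -89, -88, -88, -88, -89]
0.25 [-999, -999, -999, 19, 27, 52, 60, -88, -89, -88, -88, -88, -88, -36]
0.3 [-999, -999, -999, -999, -999, -999, 62, -88, -89, -10, -11, -36, 0, 0]
0.35 [-999, -999, -999, -999, -999, -999, 62, -88, 0, 0, 0, 0, 0, 0]
0.4 [-999, -999, -999, -999, -999, -999, 67, 53, 6, 0, 0, 0, 7, 23]
0.45 [-999, -999, -999, -999, -999, -999, 67, 67, 11, 0, 0, 7, 7, 23]
0.5 [-999, -999, -999, -999, -999, -999, -999, 70, 27, 0, 0, 0, 6, 23]
0.55 [-999, -999, -999, -999, -999, -999, -999, 72, 27, 23, 22, 0, 0, 0]
0.6 [-999, -999, -999, -999, -999, -999, -999, 75, 54, 23, 23, 2, 0, 0]
0.65 [-999, -999, -999, -999, -999, -999, -999, 77, 78, 16, 2, 47, 87, 89]
0.7 [-999, -999, -999, -999, -999, -999, -999, -999, 80, 82, 84, 85, 87, 9]
0.75 [-999, -999, -999, -999, -999, -999, -999, -999, 79, 2, 1, 2, 2, 9]
```

```bash
python3 - <<'E'
from h import *
for n,pts in dict(top=[(40,310),(100,320),(150,315),(190,300),(205,303),(100,230),(80,150),(60,295),(120,292),(155,230),(130,310)],scene=[(30,150),(80,250),(130,330),(100,280),(60,100),(110,230),(150,350),(140,270),(20,60)]).items():
    C=cloud(n,np.load(f"pics/{n}0.npy"))
    for u,v in pts: print(n,u,v,C[v,u].round(3))
E
```

```text
top 40 310 [0.35  0.361 0.533]
top 100 320 [0.326 0.368 0.276]
top 150 315 [ 0.331  0.368 -0.054]
top 190 300 [ 0.374  0.268 -0.112]
top 205 303 [ 0.371  0.379 -0.794]
top 100 230 [0.514 0.334 0.374]
top 80 150 [0.636 0.305 0.536]
top 60 295 [0.378 0.37  0.453]
top 120 292 [0.391 0.366 0.176]
top 155 230 [0.547 0.292 0.155]
top 130 310 [0.347 0.363 0.115]
scene 30 150 [0.343 0.362 0.43 ]
scene 80 250 [0.326 0.365 0.104]
scene 130 330 [ 0.331  0.365 -0.343]
scene 100 280 [ 0.332  0.367 -0.048]
scene 60 100 [0.451 0.351 0.463]
scene 110 230 [0.424 0.357 0.054]
scene 150 350 [ 0.353  0.358 -0.534]
scene 140 270 [ 0.402  0.296 -0.072]
scene 20 60 [0.418 0.361 0.582]
```

```bash
python3 -m jog '[6,-45,-13,0,0,0.1, 12,-91,-26,0,0,0.2, 18,-136,-38,0,0,0.3, 24,-182,-51,0,0,0.4, 30,-227,-64,0,0,0.5, -11,-240,-64,0,0,0.6, -52,-253,-64,0,0,0.7, -92,-265,-64,0,0,0.8, -133,-278,-64,0,0,0.9, -174,-291,-64,0,0,1.0]' 0; python3 -c "
from h import *
s=sense();print(s['joint_positions'],s['eef_pos'],s['tool_rot'])"
```

```text
clock: 1.1
eef_pos: [0.2707, 0.2288, 0.3005]
tool_rot: [[-0.214, 0.977, 0.0], [0.977, 0.214, 0.0], [0.0, 0.0, -1.0]]
contact_force: [0.5, 1.4, -0.0]
width: 0.0114
finger_force: 0.0
[ 6.05565472e-01 -5.39585554e-01  1.65433361e+00  1.04083132e-04
  2.02644724e+00  3.90240431e-01] [0.27068954 0.22880036 0.3004863 ] [[-2.13709768e-01  9.76897159e-01  2.73489941e-04]
 [ 9.76897169e-01  2.13709685e-01  3.03025864e-04]
 [ 2.37577657e-04  3.31931136e-04 -9.99999917e-01]]
```

```bash
python3 -m jog '[-31,28,0,0,0,0.066, -63,57,0,0,0,0.132, -94,85,0,0,0,0.198, -126,114,0,0,0,0.264, -157,142,0,0,0,0.33, -189,171,0,0,0,0.396, -220,199,0,0,0,0.463, -220,199,27,0,0,0.463, -220,199,54,0,0,0.463, -220,199,80,0,0,0.463]' 0; python3 - <<'E'
from h import *
p,d=get_image("scene");cv2.imwrite("pics/s1.png",cv2.resize(p[100:340,150:450],(750,600)))
cv2.imwrite("pics/s1.png",cv2.resize(p[100:340,150:450],(750,600))[:,:,::-1])
E
```

```text
clock: 2.1
eef_pos: [0.512, 0.0582, 0.2187]
tool_rot: [[0.242, 0.97, -0.002], [0.97, -0.242, -0.0], [-0.0, -0.001, -1.0]]
contact_force: [0.3, -0.6, 1.1]
width: 0.0003
finger_force: 0.0
```

View pics/s1.png

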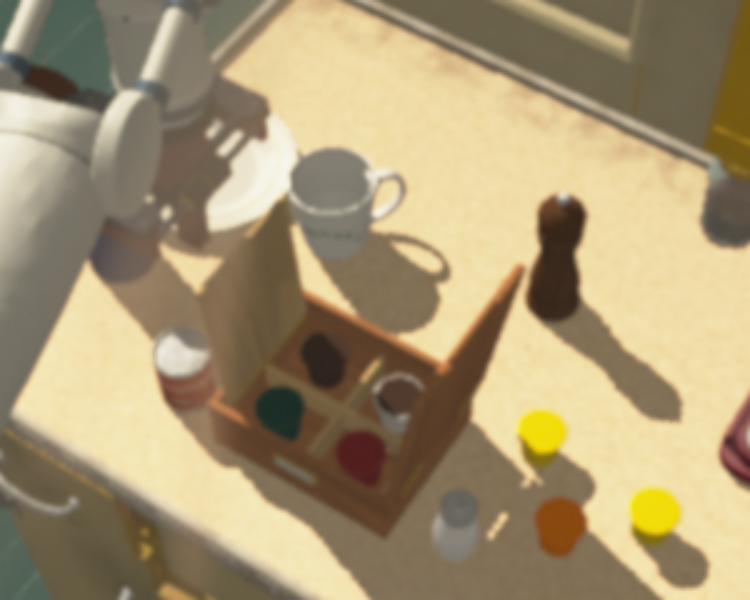

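The gripper's fingertips are left of the flap near (192,230), and nothing has been disturbed. Next: push the flap over.

```bash
python3 -m jog '[-20,0,0,0,0,0, -40,0,2,0,0,0, -51,0,3,0,0,0, -61,0,4,0,0,0, -74,0,8,0,0,0, -88,0,11,0,0,0, -101,0,15,0,0,0, -112,0,23,0,0,0, -123,0,31,0,0,0, -134,0,39,0,0,0]' 0; python3 - <<'E'
from h import *
p,d=get_image("top");P=cloud("top",d)
x,y,z=P[...,0],P[...,1],P[...,2]
cv2.imwrite("pics/t2.png",cv2.resize(p[160:340,200:440],(800,600))[:,:,::-1])
E
```

```text
clock: 3.15
eef_pos: [0.4791, -0.0723, 0.1806]
tool_rot: [[0.242, 0.97, -0.001], [0.97, -0.242, 0.0], [-0.0, -0.001, -1.0]]
contact_force: [0.2, -0.3, 0.5]
width: 0.0004
finger_force: 0.3
```

View pics/t2.png

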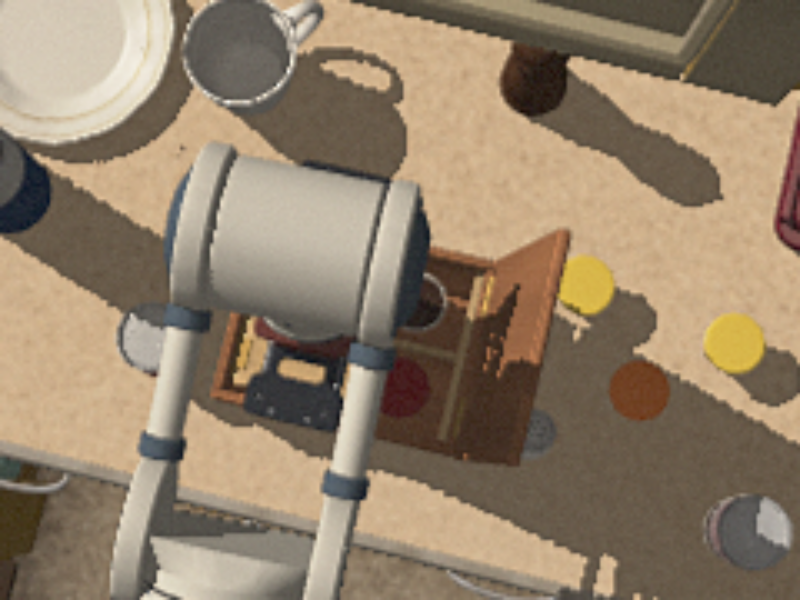

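The chest has not moved. The flap is hidden under the gripper, apart from a pale strip by the left wall at (250,360). I'll continue down to flat.

```bash
python3 -m jog '[-12,0,15,0,0,0, -23,0,31,0,0,0, -29,0,49,0,0,0, -34,0,67,0,0,0, -35,0,80,0,0,0, -35,0,90,0,0,0, -35,0,97,0,0,0, -35,0,102,0,0,0, -35,0,105,0,0,0, -35,0,105,0,0,0]' 0
```

```text
clock: 4.2
eef_pos: [0.4712, -0.1053, 0.0782]
tool_rot: [[0.241, 0.97, 0.001], [0.97, -0.241, -0.0], [-0.0, 0.001, -1.0]]
contact_force: [-3.4, 0.1, 7.7]
width: 0.0004
finger_force: 3.3
```

```bash
python3 -m jog '[0,0,-30,0,0,0, 0,0,-75,0,0,0, 0,0,-122,0,0,0, 0,0,-170,0,0,0, 0,0,-215,0,0,0, 0,0,-258,0,0,0, -46,0,-258,0,0,0, -92,0,-258,0,0,0, -138,0,-258,0,0,0, -184,0,-258,0,0,0]' 0; python3 - <<'E'
from h import *
p,d=get_image("scene");P=cloud("scene",d).reshape(-1,3)
cv2.imwrite("pics/s3.png",cv2.resize(p[100:340,150:450],(750,600))[:,:,::-1])
C=np.array([.476,-.089]);a=np.radians(-14.2);e=np.array([[np.cos(a),np.sin(a)],[-np.sin(a),np.cos(a)]])
q=(P[:,:2]-C)@e.T
for X in(-.05,0,.05):
  for Y in np.arange(-.08,.09,.04):
    m=(abs(q[:,0]-X)<.012)&(abs(q[:,1]-Y)<.012);print(X,Y.round(2),m.sum(),np.median(P[m,2]).round(3) if m.any() else '')
E
```

```text
clock: 5.2
eef_pos: [0.4263, -0.2853, 0.3354]
tool_rot: [[0.24, 0.971, 0.002], [0.971, -0.24, -0.001], [-0.001, 0.002, -1.0]]
contact_force: [0.8, 1.1, 1.0]
width: 0.0003
finger_force: 0.0
-0.05 -0.08 87 0.064
-0.05 -0.04 92 0.063
-0.05 0.0 97 0.064
-0.05 0.04 90 0.063
-0.05 0.08 32 0.063
0 -0.08 20 0.064
0 -0.04 86 0.064
0 0.0 87 0.063
0 0.04 88 0.064
0 0.08 0 
0.05 -0.08 0 
0.05 -0.04 82 0.064
0.05 0.0 81 0.064
0.05 0.04 58 0.064
0.05 0.08 0
```

View pics/s3.png

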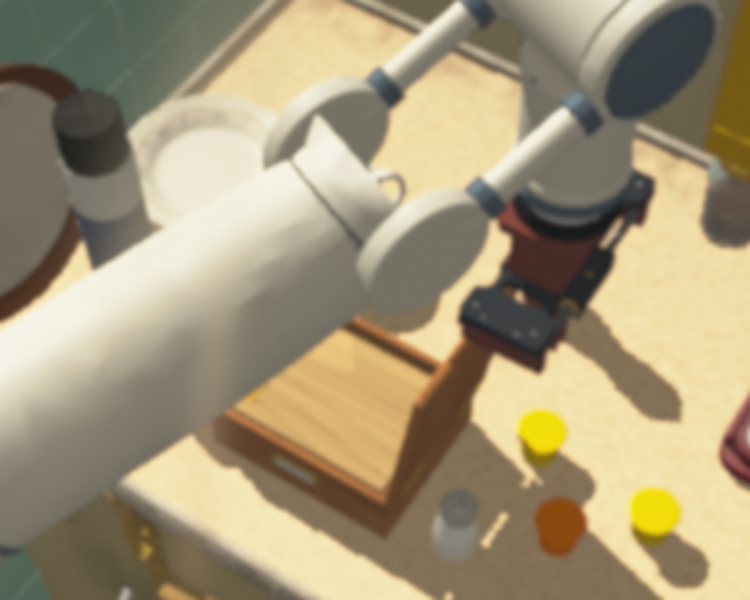

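The flap lies flat (surface 0.064 m everywhere measured) and the pods are covered. The lid is still up and the fingers are now to its right at (510,320). Next: the lid.

```bash
python3 -m jog '[0,0,26,0,0,0, 0,0,52,0,0,0, 0,0,76,0,0,0, 25,0,76,0,0,0, 42,0,76,0,0,0, 54,0,75,0,0,0, 66,0,75,0,0,0, 78,0,74,0,0,0, 88,0,74,0,0,0, 96,0,74,0,0,0]' 0
```

```text
clock: 6.25
eef_pos: [0.4502, -0.1902, 0.261]
tool_rot: [[0.241, 0.97, 0.001], [0.97, -0.241, -0.001], [-0.0, 0.001, -1.0]]
contact_force: [1.4, -2.0, 0.9]
width: 0.0004
finger_force: 0.8
```

```bash
python3 -m jog '[12,0,2,0,0,0, 24,0,5,0,0,0, 36,0,9,0,0,0, 48,0,13,0,0,0, 59,0,20,0,0,0, 70,0,27,0,0,0, 79,0,34,0,0,0, 88,0,41,0,0,0, 97,0,53,0,0,0, 106,0,65,0,0,0]' 0
```

```text
clock: 7.25
eef_pos: [0.4755, -0.0872, 0.1946]
tool_rot: [[0.242, 0.97, -0.0], [0.97, -0.242, 0.0], [0.0, -0.0, -1.0]]
contact_force: [0.3, 0.8, 0.4]
width: 0.0005
finger_force: 0.4
```

```bash
python3 -m jog '[10,0,13,0,0,0, 15,0,25,0,0,0, 20,0,39,0,0,0, 25,0,54,0,0,0, 27,0,66,0,0,0, 28,0,76,0,0,0, 29,0,85,0,0,0, 29,0,92,0,0,0, 29,0,97,0,0,0, 29,0,99,0,0,0]' 0
```

```text
clock: 8.25
eef_pos: [0.4824, -0.0599, 0.1]
tool_rot: [[0.242, 0.97, 0.001], [0.97, -0.242, -0.0], [0.0, 0.001, -1.0]]
contact_force: [-12.3, 3.7, 26.0]
width: 0.0004
finger_force: 12.4
```

```bash
python3 -m jog '[0,0,-8,0,0,0, 0,0,-25,0,0,0, 0,0,-55,0,0,0, 0,0,-95,0,0,0, 0,0,-140,0,0,0, -40,0,-180,0,0,0, -85,0,-200,0,0,0, -130,0,-200,0,0,0, -175,0,-200,0,0,0, -210,0,-200,0,0,0]' 0; python3 - <<'E'
from h import *
p,d=get_image("scene");P=cloud("scene",d).reshape(-1,3)
cv2.imwrite("pics/s4.png",cv2.resize(p[100:340,150:450],(750,600))[:,:,::-1])
C=np.array([.476,-.089]);a=np.radians(-14.2);e=np.array([[np.cos(a),np.sin(a)],[-np.sin(a),np.cos(a)]])
q=(P[:,:2]-C)@e.T
for X in(-.06,0,.06):
  for Y in np.arange(-.08,.1,.04):
    m=(abs(q[:,0]-X)<.012)&(abs(q[:,1]-Y)<.012);print(X,Y.round(2),m.sum(),np.median(P[m,2]).round(4) if m.any() else '')
t=(P[:,2]>.08)&(P[:,2]<.095)&(abs(q)<.13).all(1);print(cv2.minAreaRect(P[t,:2].astype(np.float32)))
E
```

```text
clock: 9.25
eef_pos: [0.4308, -0.2662, 0.2971]
tool_rot: [[0.243, 0.97, 0.001], [0.97, -0.243, -0.001], [-0.001, 0.001, -1.0]]
contact_force: [0.3, 0.5, -0.1]
width: 0.0005
finger_force: 0.0
-0.06 -0.08 96 0.0861
-0.06 -0.04 95 0.0859
-0.06 0.0 93 0.0855
-0.06 0.04 90 0.086
-0.06 0.08 0 
0 -0.08 92 0.0863
0 -0.04 88 0.0858
0 0.0 85 0.0861
0 0.04 68 0.0862
0 0.08 0 
0.06 -0.08 84 0.0865
0.06 -0.04 89 0.0862
0.06 0.0 63 0.0857
0.06 0.04 7 0.0838
0.06 0.08 0 
((0.4704170823097229, -0.1079290434718132), (0.17868265509605408, 0.16861717402935028), 75.89495086669922)
```

View pics/s4.png

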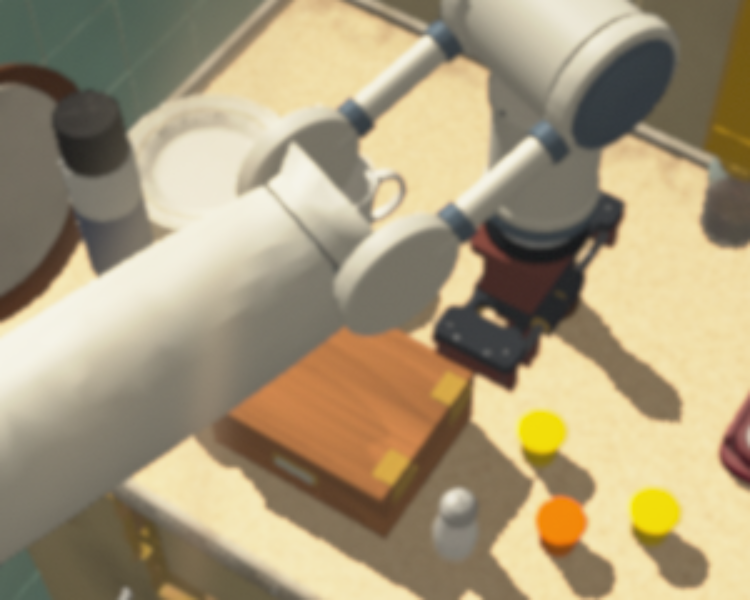

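The lid is shut: its top is level at 0.086 m, spanning (230,400) to (470,370). The chest and everything I can see around it are where they were, and the gripper is clear at (490,340).

```bash
python3 -c "
from bench import *
print(job_done())"
```

```text
the job is handed in; nothing more can be done
None
```

The flap was pushed flat over the pods first, then the lid fully shut. The job was handed in after about 9 s of robot time, with the gripper clear and the chest and everything visible around it undisturbed.

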